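# Screw the lid home on a glaze mill jar

## Task

Close the white glaze mill jar with its blue screw lid: set the lid squarely in the jar's mouth and turn it back (anticlockwise) with a light hand until you feel it go over the thread starts and drop in. Then run it in clockwise until its flange has squeezed the rubber seal right down onto the jar's rim and stays there when you let go. Never force the thread or lean on it, and leave everything else on the bench alone.

Things in the scene. Friction and masses are not known exactly. Their poses are not given: they have to be found in the camera images.
- lid: Blue plastic screw lid, 0.13 to 0.20 kg, standing on its plug, square boss up. Origin: centre of the plug's flat underside; z up, x and y square to the boss's sides. Upward from the origin: plug core 55 mm wide, 0 to 21 mm; flange 89 mm wide (93 over its ribs), 21 to 30 mm; solid boss 26 x 26 mm for gripping, 30 to 60 mm.
- shoulder (a point): On the lid: centre of the flange's underside, 21 mm above the lid's origin. In the lowest 9 mm of the plug stand three outside thread ridges, each 70 degrees long, about 3 mm thick, 64 mm over the crests. Right-hand, three starts: lead 21 mm a turn, ridges 7 mm apart, 1.5 mm of axial play.
- boss (a point): On the lid: centre of the top face of the 26 mm square boss, 39 mm above the shoulder. Any of its four sides serves; the lid has no one right way round.
- jar: White plastic mill jar, 110 mm wide, neck 94 mm, held fast in a round plywood closing stand 170 mm across and 16 mm thick; fixed. Origin: centre of the stand's underside on the bench, z up.
- mouth (a point): On the jar: centre of the mouth in the plane of its hard rim, 135 mm above the bench. Bore 66.4 mm wide, bevelled to 72 mm over the top 3 mm, with three inside thread ridges (58 mm between crests) that start about 6 mm down, 120 degrees apart. WHERE round the bore they start is not known and is no part of the jar's pose: it must be felt.
- thread (a point): On the jar: on the mouth's axis, 7 mm below the rim, level with the thread starts. Lowered in, the lid rests on the ridges, shoulder 6.5 to 13.5 mm above the rim. Turned anticlockwise (from above) it climbs to 13.5 mm, then drops 7 mm: the thread start. Then it screws in clockwise, 0.4 turn, to the rim. A few N of push is plenty; 20 N and more is leaning on it.
- seal (a joint): Black rubber seal ring on the rim, 85 mm across: 0 m = 2.5 mm proud of the rim, 0.0025 m = squeezed flush by the flange, about 25 N. A push does not keep it down: the thread must hold it. The torque grows from 0 to about 0.45 N m as the seal is squeezed, then steeply once the flange is on the hard rim; 0.7 N m strains the thread.
- tool_crock: Bystander: crock of loop tools and brushes, 225 mm tall. Origin at the centre of its underside.
- parts_box: Bystander: small clear plastic box, 78 mm. Origin at the centre of its underside.
- slip_trailer: Bystander: small pale rubber bulb with a needle. Origin at the centre of its underside.
- wood_rib: Bystander: kidney-shaped wooden rib, 83 mm. Origin at the centre of its underside.
- clay_moth: Bystander: small clay moth, 60 mm. Origin at the centre of its underside.
- brush: Bystander: thin red brush, 128 mm. Origin at the centre of its underside.

How it is judged:
By the outcome, as a careful person would: the job done as asked, in the order asked, and still so for the second after the job is handed in, with the robot touching nothing.
It also fails if it takes over 64 s, if anything falls off the work surface, if the arm or the gripper's body presses on something with over 40 N, if the wrist force passes 120 N, or if a joint passes its speed limit or range.

## Robot

A 6-joint arm with a two-finger parallel gripper is mounted at the origin on a cart in front of the work surface, level with it; the furniture and walls round the work are solid. World frame = base frame: x ahead of the robot, y to its left, z up, the work surface at z = 0. Lengths are in m, angles in rad, forces in N, time in s.
With the tool pointing down it reaches from about 0.425 to 0.95 m from the base axis. Payload 3.5 kg.
Tool frame: the origin (TCP) lies between the finger pads; the fingertips stand 22 mm ahead of it and the grasp point (between the pads) lies 3 mm ahead of it (ctrl.nose_length is the z of the fingertips in the tool frame, in m); z points along the fingers, y is the line along which they close (so a half turn about z gives the same grasp; the last joint's range is limited). The gripper opens to 85 mm and grips with 20 to 120 N. Pads are 22 mm wide; open, the fingers measure 114 mm over their backs; the gripper's body (76 mm by 85 mm) begins 54 mm behind the grasp point. The pads swing forward as they close: fully open they stand 13 mm farther back than shut.
Start: joints at [1.017, 0.286, 1.577, -0, 1.279, -0.15], TCP at [0.265, 0.621, 0.253] pointing down, gripper open.
Joint ranges: [-2.77, 2.77], [-0.9, 2.22], [0.21, 2.48], [-1.53, 4.67], [0.24, 2.81], [-2.84, 2.84]. Speed limits (rad/s): [2.79, 2.79, 3.14, 3.14, 3.14, 3.14].

## Interface

Orientations are given as a unit quaternion [x, y, z, w].
In Python, from plant import ctrl gives the robot as it stands. The module is installed in compiled form; this text tells all that it offers.
- The arm moves only by the tool send_rows, never from a script. Its argument "rows" is text: rows parted by semicolons, each of 7 numbers parted by spaces: the turn, a rotation vector about the tool's x, y, z in degrees, then the shift along the tool's x, y, z in mm, then the opening, from -1 (shut) to 1 (fully open). A call has 1 to 8 rows; each row is the pose to reach, as a shift and turn from the pose commanded when the call began, along the tool's axes at that moment; what a row does not reach only later rows make up. A row lasts 1/8 s, in which the tool goes at most 62.5 mm and 10.7 degrees, less where a joint would pass 70% of its speed; a pose out of reach is approached as far as the arm can. A call with a gripper value outside its range is refused whole. The fingers move at their own pace and stop on an object; "grip_force" is the grip in N (left out, the last holds). Time passes only in rows, so rows that repeat a pose let the fingers close. It gives the time, the measured TCP pose, the force, the opening and the grip force at its end, in the units of the state.
- ctrl.get_state(): the state, without advancing time (a new reading comes with each control period).
- ctrl.read_camera(name): name is "side" or "top" or "wrist"; returns a dict with "color" (480x640x3 uint8, red, green, blue), "fx", "fy", "cx", "cy" (pixels), "extrinsics" (4x4, takes a point from world to camera coordinates). Camera axes: x right, y down, z forward; pixel columns grow to the right and rows downward; lengths in m; the calibration is good to about 2 mm. The wrist camera is an equidistant fisheye: a pixel r from the principal point sees the ray r / f radians off the axis. A picture is of the moment at which its call begins. There is no depth.
- ctrl.sign_off(): hands the job in; it is judged then, once.
Trained networks look in a picture, given as the dict that the camera call returned (one of the last four; its "shot" number tells which), for a name from the list of things; names that differ only in an ending like _2 or _b are one class to them, and where a whole thing is asked for, a point or a joint stands for the part that bears it (a point fixed in the world has none). Each returns a list of dicts, best first, with "p" (0 to 1); they miss things now and then, are a little off and sometimes report something else, mostly with a low value. They report only what shows in the picture. A call takes as long as a camera call.
- ctrl.look_for(picture, target): "position" ([x, y, z] in m, in the coordinates of the camera as it stood for that picture, good to about 4 mm: the middle of the surface that is visible of it).
The state is a dict: "time": time; "qpos": joint angles; "dq": joint speeds; "joint_efforts": joint torques, N m; "eef_pos": TCP position; "tcp_rot": TCP orientation; "contact_force": force on the tool from outside, world axes, zero at the start; "wrist_torque": the same for the moment, N m; "opening": opening from 0.0 (shut) to 1.0 (fully open); "finger_force": force on a finger pad.
Only numpy, scipy, OpenCV 4.12 (cv2) and the standard library are available. Lean on these libraries where they do the work, as an engineer would, in place of code of your own. Each camera call takes 0.05 s, during which the arm holds its last target. There are 200 camera calls.

## Working session

There is one attempt and no reset: what is moved stays moved. The work goes in short steps, Python scripts to look and compute and a tool call to move; the robot and the scene stay as the last step left them, time stands still between calls to the robot, and variables do not carry over. Pictures are saved under pics/ and viewed, at most 10 in all, crops included, and the job is handed in when it is done.

Besides the shell and the picture viewer there is one more tool, called after ">>>" as name(argument=value, ...), one argument or row to a line, values as JSON. send_rows: Moves the arm, as the interface text tells. Its arguments: {"type":"object","properties":{"rows":{"type":"string"},"grip_force":{"type":"number"}},"required":["rows"]}

```bash
mkdir -p pics
cat > h.py <<'E'
import numpy as np, cv2
from plant import ctrl
def shot(n,f=None):
    p=ctrl.read_camera(n)
    if f: cv2.imwrite('pics/'+f,p['color'][:,:,::-1])
    return p
def w(p,c):
    E=np.array(p['extrinsics']); return E[:3,:3].T@(np.array(c)-E[:3,3])
def px(p,P):
    E=np.array(p['extrinsics']); c=E[:3,:3]@np.array(P)+E[:3,3]; return p['fx']*c[0]/c[2]+p['cx'],p['fy']*c[1]/c[2]+p['cy']
def ray(p,u,v,z):
    E=np.array(p['extrinsics']); d=E[:3,:3].T@np.array([(u-p['cx'])/p['fx'],(v-p['cy'])/p['fy'],1]); o=-E[:3,:3].T@E[:3,3]
    return o+d*(z-o[2])/d[2]
E
python3 - <<'E'
from h import *
s=ctrl.get_state(); print({k:np.round(v,3) for k,v in s.items()})
for n in('top','side'):
    p=shot(n,n+'1.png')
    E=np.array(p['extrinsics']);print(n,'cam at',-E[:3,:3].T@E[:3,3],p['fx'])
    for t in('lid','boss','shoulder','jar','mouth','tool_crock','parts_box','slip_trailer','wood_rib','clay_moth','brush'):
        for r in ctrl.look_for(p,t)[:2]:
            P=w(p,r['position']); print(t,round(r['p'],2),P.round(3),np.round(px(p,P)))
E
```

```text
{'time': np.float64(0.0), 'qpos': array([ 1.017,  0.287,  1.578, -0.   ,  1.279, -0.15 ]), 'dq': array([ 0.001, -0.001, -0.002, -0.001,  0.   ,  0.001]), 'joint_efforts': array([-1.0000e-03, -4.0598e+01, -2.9262e+01, -0.0000e+00,  6.0000e-03,
        0.0000e+00]), 'eef_pos': array([0.265, 0.62 , 0.252]), 'tcp_rot': array([ 0.2  ,  0.98 , -0.001, -0.   ]), 'contact_force': array([-0.468,  0.662, -0.477]), 'wrist_torque': array([-0.055,  0.003,  0.037]), 'finger_force': np.float64(0.0), 'opening': np.float64(1.002)}
top cam at [ 0.45272591 -0.12895466  1.16120188] 468.9983021471732
lid 0.93 [ 0.487 -0.076  0.03 ] [291. 264.]
boss 0.87 [ 0.491 -0.068  0.031] [288. 263.]
shoulder 0.63 [ 0.491 -0.076  0.031] [291. 263.]
jar 0.81 [ 0.467 -0.291  0.088] [384. 272.]
mouth 0.57 [ 0.468 -0.293  0.086] [385. 271.]
tool_crock 0.79 [ 0.68  -0.046  0.085] [277. 181.]
parts_box 0.65 [0.448 0.167 0.018] [191. 282.]
slip_trailer 0.56 [ 0.546 -0.483  0.022] [458. 238.]
slip_trailer 0.45 [ 0.471 -0.293  0.088] [385. 270.]
wood_rib 0.79 [0.49  0.077 0.01 ] [229. 264.]
clay_moth 0.47 [0.644 0.219 0.008] [172. 202.]
side cam at [ 0.15698825 -1.01857793  0.5734091 ] 438.37069840713997
lid 0.68 [ 0.477 -0.083  0.027] [286. 259.]
boss 0.91 [ 0.475 -0.084  0.031] [286. 258.]
shoulder 0.75 [ 0.473 -0.084  0.029] [285. 259.]
jar 0.57 [ 0.452 -0.348  0.07 ] [319. 302.]
mouth 0.64 [ 0.459 -0.346  0.069] [321. 301.]
tool_crock 0.96 [ 0.673 -0.064  0.101] [352. 218.]
tool_crock 0.61 [ 0.463 -0.312  0.136] [317. 264.]
parts_box 0.59 [0.441 0.153 0.016] [248. 230.]
slip_trailer 0.7 [ 0.546 -0.496  0.02 ] [397. 355.]
slip_trailer 0.61 [0.484 0.068 0.005] [271. 242.]
wood_rib 0.5 [0.487 0.067 0.007] [272. 241.]
wood_rib 0.4 [ 0.547 -0.495  0.021] [397. 354.]
```

Run:
```python
import cv2
a=cv2.imread('pics/top1.png')[200:340,230:450]
cv2.imwrite('pics/top1c.png',cv2.resize(a,None,fx=3.6,fy=3.6,interpolation=cv2.INTER_CUBIC))
```

```text
(no output)
```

View pics/top1c.png

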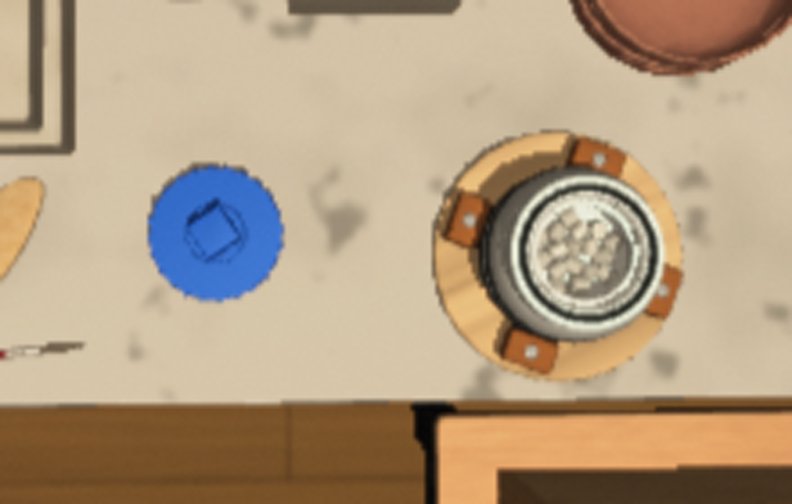

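View pics/side1.png

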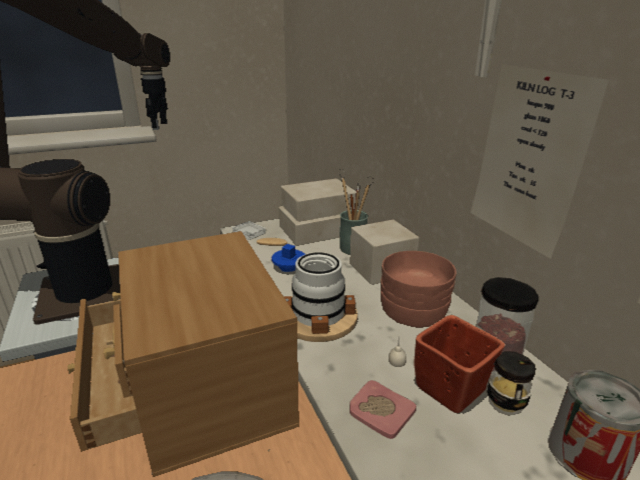

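The top crop shows the lid at full-image pixel (290, 264) with its boss turned by about 40°, and the jar mouth at about (393, 269). The side view shows a wooden cabinet close in front of the jar, so the arm has to pass above it.

Run:
```python
from h import *
p=shot('top'); im=p['color']; hsv=cv2.cvtColor(im,cv2.COLOR_RGB2HSV)
m=((hsv[...,0]>100)&(hsv[...,0]<125)&(hsv[...,1]>120)).astype(np.uint8); m[:230]=0;m[300:]=0;m[:,:250]=0;m[:,330:]=0
c=max(cv2.findContours(m,0,1)[0],key=cv2.contourArea); e=cv2.fitEllipse(c);print(e, ray(p,*e[0],0.026))
print('mouth guess',ray(p,393.3,269.4,0.135))
for dz in(0.1,0.1375): print(px(p,[0.46,-0.3,dz]))
s=shot('side'); im=s['color']; 
for u,v in((120,247),(238,235),(297,318),(150,350)): print('cab top',[ray(s,u,v,z).round(3) for z in(0.2,0.25,0.3)])
print('mouth side',ray(s,319.5,262,0.135))
a=s['color'][245:345,250:390];cv2.imwrite('pics/j.png',np.hstack([cv2.resize(a,(560,400),interpolation=2)])[:,:,::-1])
b=cv2.resize(p['color'][:,:,::-1],(640,480)); cv2.imwrite('pics/t2.png',b)
```

```text
((289.32080078125, 264.3457336425781), (35.60043716430664, 35.8449821472168), 134.39566040039062) [ 0.48754163 -0.07125755  0.026     ]
mouth guess [ 0.47058976 -0.30417587  0.135     ]
(np.float64(388.9448657689245), np.float64(274.41106308988503))
(np.float64(391.70483328315726), np.float64(274.2608867689111))
cab top [array([ 0.109, -0.216,  0.2  ]), array([ 0.116, -0.323,  0.25 ]), array([ 0.122, -0.431,  0.3  ])]
cab top [array([ 0.322, -0.251,  0.2  ]), array([ 0.3  , -0.353,  0.25 ]), array([ 0.278, -0.456,  0.3  ])]
cab top [array([ 0.332, -0.546,  0.2  ]), array([ 0.308, -0.609,  0.25 ]), array([ 0.285, -0.673,  0.3  ])]
cab top [array([ 0.136, -0.535,  0.2  ]), array([ 0.139, -0.6  ,  0.25 ]), array([ 0.142, -0.665,  0.3  ])]
mouth side [ 0.47215717 -0.30549318  0.135     ]
```

View pics/t2.png

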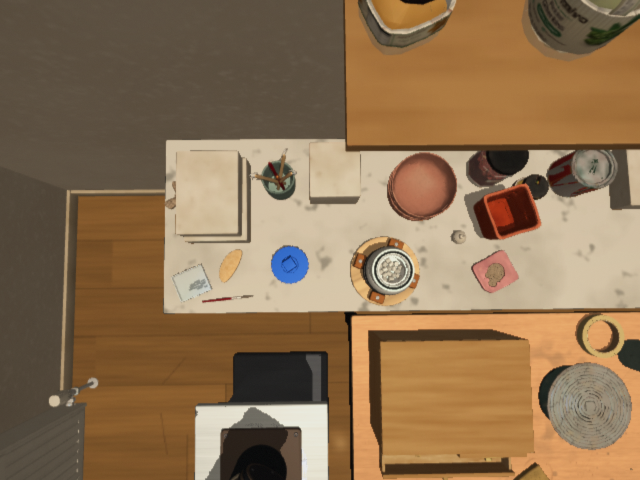

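View pics/j.png

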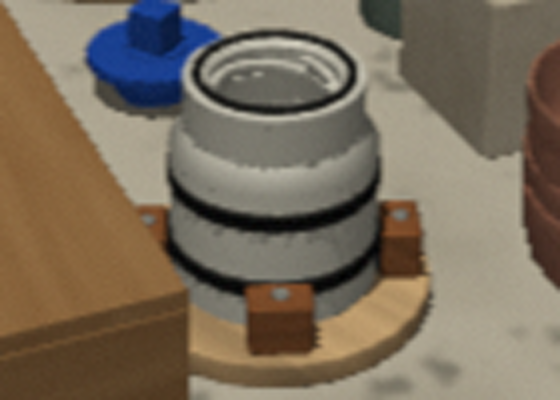

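```bash
cat >> h.py <<'E'
from scipy.spatial.transform import Rotation as R
def rel(P,yaw=None):
    "shift (tool mm) and turn (deg) from the measured pose to TCP P with tool y at world angle yaw (deg), pointing down"
    s=ctrl.get_state(); T=R.from_quat(s['tcp_rot']); d=T.inv().apply(np.array(P)-s['eef_pos'])*1000
    t=np.zeros(3)
    if yaw is not None:
        a=np.radians(yaw); y=np.array([np.cos(a),np.sin(a),0]); z=np.array([0,0,-1.]); x=np.cross(y,z)
        t=np.degrees((T.inv()*R.from_matrix(np.c_[x,y,z])).as_rotvec())
    return np.round(np.r_[t,d],1)
E
python3 - <<'E'
from h import *
print(rel([.5,.3,.27],30)); print(rel([.4875,-.071,.25],0))
p=shot('top');s=shot('side')
def tri(a,b):
    best=min((np.linalg.norm((ray(p,*a,z)-ray(s,*b,z))[:2]),z) for z in np.arange(0,.5,.005)); return best,ray(p,*a,best[1]),ray(s,*b,best[1])
print('cab',tri((380,340),(238,235)),tri((531,340),(297,318)))
# seal ring: dark pixels near mouth
g=cv2.cvtColor(p['color'],cv2.COLOR_RGB2GRAY); k=cv2.resize(g[240:300,360:425],None,fx=8,fy=8,interpolation=2)
m=(k<70).astype(np.uint8)
for c in cv2.findContours(m,1,1)[0]:
    if cv2.contourArea(c)>3000:
        e=cv2.fitEllipse(c); u=e[0][0]/8+360-.44,e[0][1]/8+240-.44; print(np.round(u,2),np.round(np.array(e[1])/8,2),ray(p,*u,.136).round(4))
E
```

```text
[  -0.    -0.    36.9 -342.  -202.7  -16.7]
[  -0.    -0.    66.9 -476.2 -548.7    3.3]
cab ((np.float64(0.007965420350415874), np.float64(0.20500000000000002)), array([ 0.32775814, -0.26188883,  0.205     ]), array([ 0.31986028, -0.26085356,  0.205     ])) ((np.float64(0.0014199786409537986), np.float64(0.215)), array([ 0.32493003, -0.5635232 ,  0.215     ]), array([ 0.32481015, -0.56493811,  0.215     ]))
[392.86 269.78] [35.19 35.87] [ 0.4698 -0.303   0.136 ]
[392.89 269.83] [36.98 37.62] [ 0.4696 -0.3031  0.136 ]
[379.64 270.91] [33.55 47.29] [ 0.4676 -0.274   0.136 ]
```

>>> send_rows(
  rows="0 0 36.9 -342 -202.7 -16.7 1;0 0 36.9 -342 -202.7 -16.7 1;0 0 36.9 -342 -202.7 -16.7 1;0 0 36.9 -342 -202.7 -16.7 1;0 0 36.9 -342 -202.7 -16.7 1;0 0 36.9 -342 -202.7 -16.7 1;0 0 66.9 -476.2 -548.7 3.3 1;0 0 66.9 -476.2 -548.7 3.3 1",
)

```text
time: 2.4
eef_pos: [0.4871, 0.1915, 0.2631]
tcp_rot: [0.655, 0.755, 0.0, 0.0]
contact_force: [1.3, -0.3, 0.6]
opening: 0.997
finger_force: 0.0
```

Run:
```python
from h import *
print(rel([.4875,-.071,.20],0),ctrl.get_state()['qpos'].round(2))
```

```text
[   0.     0.     8.1 -259.9  -36.8   63.1] [ 0.18 -0.06  1.94 -0.    1.26  0.04]
```

>>> send_rows(
  rows="0 0 8 -260 -37 63 1;0 0 8 -260 -37 63 1;0 0 8 -260 -37 63 1;0 0 8 -260 -37 63 1;0 0 8 -260 -37 63 1;0 0 8 -260 -37 63 1;0 0 8 -260 -37 63 1",
)

```text
time: 3.28
eef_pos: [0.4887, -0.0684, 0.2003]
tcp_rot: [0.704, 0.71, 0.0, 0.0]
contact_force: [0.4, 0.9, 0.4]
opening: 1.0
finger_force: 0.0
```

Run:
```python
from h import *
s=ctrl.get_state();print(s['eef_pos'].round(4),s['qpos'].round(2),s['tcp_rot'].round(3))
p=shot('wrist','w1.png');print(p['fx'],p['fy'],p['cx'],p['cy']);E=p['extrinsics'];print(np.round(E,3))
for t in('lid','boss'):
    for r in ctrl.look_for(p,t)[:2]: print(t,r['p'],w(p,r['position']))
```

```text
[ 0.4887 -0.0684  0.2003] [-0.35 -0.07  2.06  0.    1.15 -0.35] [0.704 0.71  0.    0.   ]
371.64829954431775 371.64829954431775 319.171521491818 246.15574151326769
[[ 1.     0.008  0.    -0.488]
 [ 0.008 -0.963  0.27  -0.091]
 [ 0.002 -0.27  -0.963  0.309]
 [ 0.     0.     0.     1.   ]]
lid 0.93 [ 0.4865081  -0.06999404  0.03005937]
lid 0.2 [ 0.46772009 -0.2365997   0.01645189]
boss 0.77 [ 0.48448929 -0.06773112  0.02744716]
```

View pics/w1.png

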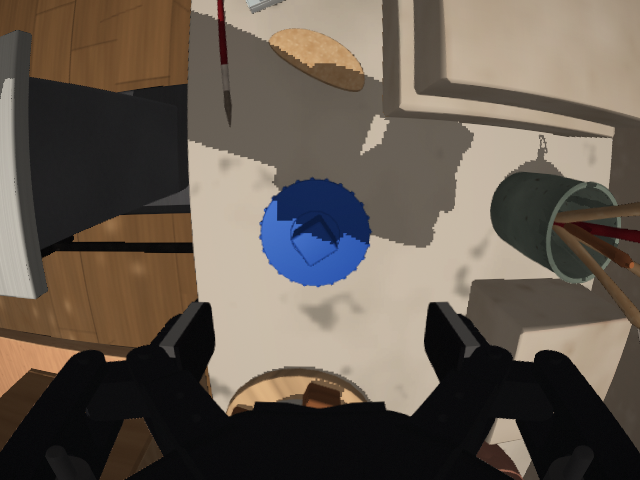

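The wrist view shows the lid centred near (315, 232), with the boss as a turned square whose corners are at roughly (318,215), (338,238), (313,266) and (292,240). I'll zoom in to measure its angle.

```bash
cat >> h.py <<'E'
def fray(p,u,v,z):
    d=np.array([u-p['cx'],v-p['cy']])/p['fx']; r=np.linalg.norm(d); c=np.r_[d/r*np.sin(r),np.cos(r)]
    E=np.array(p['extrinsics']); c=E[:3,:3].T@c; o=-E[:3,:3].T@E[:3,3]; return o+c*(z-o[2])/c[2]
E
python3 - <<'E'
from h import *
p=shot('wrist'); hsv=cv2.cvtColor(p['color'],cv2.COLOR_RGB2HSV)
m=((hsv[...,0]>100)&(hsv[...,0]<130)&(hsv[...,1]>120)).astype(np.uint8)
c=max(cv2.findContours(m,0,1)[0],key=cv2.contourArea)
pts=np.array([fray(p,*q[0],.025)[:2] for q in c],np.float32); print(cv2.fitEllipse((pts*1000).astype(np.float32)))
a=p['color'][170:295,250:380,::-1]; l=cv2.cvtColor(a,cv2.COLOR_BGR2LAB); l[...,0]=cv2.createCLAHE(4,(4,4)).apply(l[...,0])
cv2.imwrite('pics/wc.png',cv2.resize(cv2.cvtColor(l,cv2.COLOR_LAB2BGR),(624,600),interpolation=2))
E
```

```text
((485.1043395996094, -73.09663391113281), (89.470703125, 90.1740493774414), 165.06329345703125)
```

View pics/wc.png

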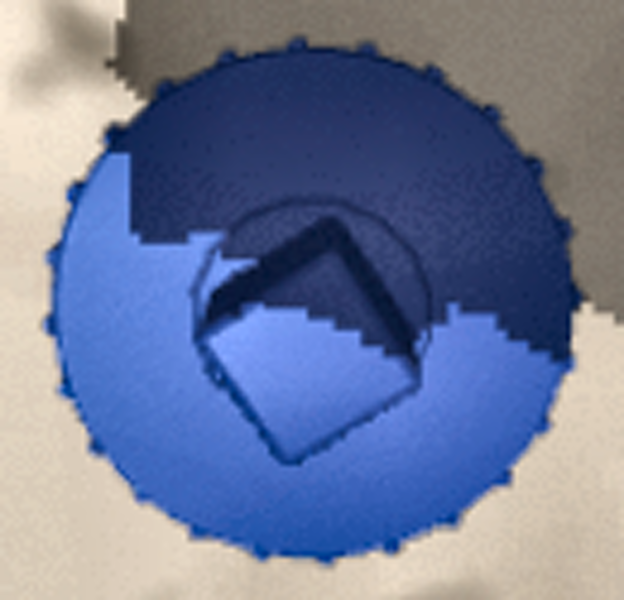

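The crop shows the corners of the boss top at crop pixels (203,340), (330,245), (420,380) and (292,465).

Run:
```python
from h import *
p=shot('wrist')
C=np.array([fray(p,x/4.8+250-.4,y/4.8+170-.4,.060) for x,y in((203,340),(330,245),(420,380),(292,465))])[:,:2]
print(C.round(4),C.mean(0)); d=np.roll(C,-1,0)-C
print(np.linalg.norm(d,axis=1),np.degrees(np.arctan2(d[:,1],d[:,0]))%90)
print(rel([.486,-.072,.12],-55),rel([.486,-.072,.12],-50))
```

```text
[[ 0.4689 -0.0693]
 [ 0.488  -0.0544]
 [ 0.502  -0.0753]
 [ 0.4825 -0.0892]] [ 0.48533976 -0.07203032]
[0.02428208 0.02513159 0.02396172 0.02411009] [37.85371191 33.71731879 35.45951287 34.35465646]
[ 0.  -0.  55.6 -3.8 -2.8 80.3] [ 0.  -0.  50.6 -3.8 -2.8 80.3]
```

>>> send_rows(
  rows="0 0 55.3 -3.8 -3.2 60 1;0 0 55.3 -3.8 -3.2 80 1;0 0 55.3 -3.8 -3.2 80 1;0 0 55.3 -3.8 -3.2 80 1;0 0 55.3 -3.8 -3.2 80 1;0 0 55.3 -3.8 -3.2 80 1;0 0 55.3 -3.8 -3.2 80 1",
)

```text
time: 4.4
eef_pos: [0.4855, -0.0726, 0.1201]
tcp_rot: [0.953, 0.304, 0.0, 0.0]
contact_force: [-0.6, -0.9, -0.4]
opening: 1.001
finger_force: 0.0
```

Run:
```python
from h import *
print(rel([.4855,-.0722,.055],-54.7),ctrl.get_state()['qpos'].round(2))
```

```text
[ 0.  -0.   0.   0.2 -0.3 65.1] [-0.36  0.04  2.12  0.    0.98  0.6 ]
```

>>> send_rows(
  rows="0 0 0 0.2 -0.3 50 1;0 0 0 0.2 -0.3 65 1;0 0 0 0.2 -0.3 65 1;0 0 0 0.2 -0.3 65 -1;0 0 0 0.2 -0.3 65 -1;0 0 0 0.2 -0.3 65 -1;0 0 0 0.2 -0.3 65 -1;0 0 0 0.2 -0.3 65 -1",
  grip_force=70,
)

```text
time: 5.4
eef_pos: [0.4862, -0.0729, 0.056]
tcp_rot: [0.953, 0.302, 0.001, 0.001]
contact_force: [-0.2, 0.8, 5.5]
opening: 0.294
finger_force: 69.8
```

Run:
```python
from h import *
s=ctrl.get_state();print({k:np.round(v,3) for k,v in s.items()})
```

```text
{'time': np.float64(5.4), 'qpos': array([-0.355,  0.149,  2.147, -0.   ,  0.844,  0.601]), 'dq': array([ 0.002,  0.001, -0.002,  0.001, -0.001, -0.001]), 'joint_efforts': array([-4.8000e-02, -2.5724e+01, -2.0470e+01,  3.6000e-02, -1.0900e-01,
        6.0000e-03]), 'eef_pos': array([ 0.486, -0.073,  0.056]), 'tcp_rot': array([0.953, 0.302, 0.001, 0.001]), 'contact_force': array([-0.158,  0.768,  5.513]), 'wrist_torque': array([-0.07 ,  0.035,  0.006]), 'finger_force': np.float64(69.779), 'opening': np.float64(0.294)}
```

>>> send_rows(
  rows="0 0 0 0 0 -60 -1;0 0 0 0 0 -120 -1;0 0 0 0 0 -180 -1;0 0 0 0 0 -200 -1;0 0 0 0 0 -200 -1",
)

```text
time: 6.02
eef_pos: [0.4859, -0.0726, 0.2562]
tcp_rot: [0.953, 0.302, 0.001, 0.001]
contact_force: [0.3, -0.5, -2.7]
opening: 0.291
finger_force: 69.7
```

Run:
```python
from h import *
print(rel([.4695,-.304,.255],-54.7))
```

```text
[ 1.000e-01 -1.000e-01 -1.000e-01 -1.467e+02  1.797e+02  1.400e+00]
```

>>> send_rows(
  rows="0 0 0 -24 30 0 -1;0 0 0 -48 60 0 -1;0 0 0 -73 90 0 -1;0 0 0 -98 120 0 -1;0 0 0 -122 150 0 -1;0 0 0 -146.7 179.7 0 -1;0 0 0 -146.7 179.7 0 -1;0 0 0 -146.7 179.7 0 -1",
)

```text
time: 7.02
eef_pos: [0.4682, -0.3029, 0.2523]
tcp_rot: [0.953, 0.302, -0.001, -0.002]
contact_force: [-0.9, 0.2, -2.4]
opening: 0.288
finger_force: 69.7
```

Run:
```python
from h import *
s=ctrl.get_state();T=s['eef_pos'];print(T.round(4),s['qpos'].round(2),s['contact_force'].round(1),s['wrist_torque'].round(3))
for n,z in(('top',.025),('side',.025)):
    p=shot(n,n+'h.png'); hsv=cv2.cvtColor(p['color'],cv2.COLOR_RGB2HSV)
    m=((hsv[...,0]>100)&(hsv[...,0]<130)&(hsv[...,1]>110)).astype(np.uint8)
    c=max(cv2.findContours(m,0,1)[0],key=cv2.contourArea); e=cv2.fitEllipse(c); print(n,cv2.boundingRect(c),np.round(e[0],1),np.round(e[1],1))
    q=[T[0],T[1],T[2]-.056+z]; print('expected',np.round(px(p,q),2), 'ray',ray(p,*e[0],q[2]).round(4))
    if n=='side':
        u,v,W,H=cv2.boundingRect(c); a=p['color'][v-30:v+90,u-30:u+100,::-1]; cv2.imwrite('pics/sh.png',cv2.resize(a,None,fx=5,fy=5,interpolation=2)); print('crop origin',u-30,v-30)
```

```text
[ 0.4682 -0.3029  0.2523] [-0.76  0.03  1.87  0.    1.25  0.2 ] [-0.9  0.2 -2.4] [ 0.029 -0.002 -0.012]
top (395, 283, 16, 9) [402.2 287.2] [ 6.8 13.4]
expected [400.02 269.78] ray [ 0.4334 -0.3065  0.2213]
side (296, 205, 47, 36) [318.1 224.4] [32.2 40.6]
expected [317.36 223.22] ray [ 0.4672 -0.3085  0.2213]
crop origin 266 175
```

View pics/sh.png

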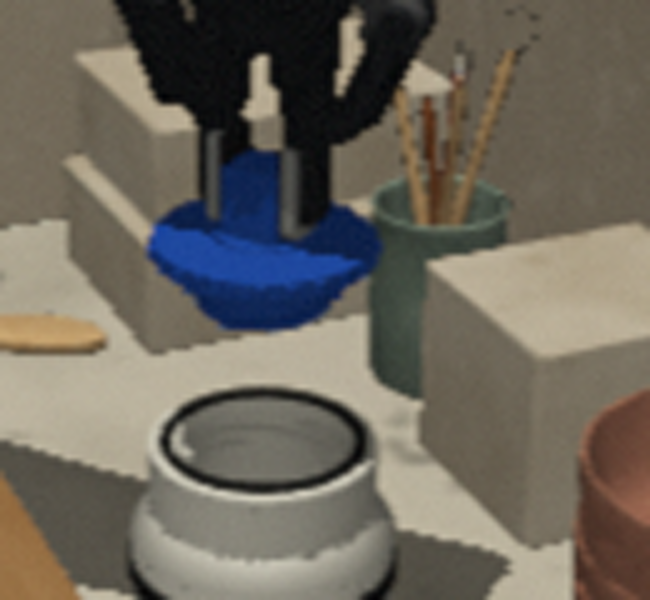

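The side view shows the lid hanging level above the mouth. The flange spans crop columns 150–381 and the seal spans 160–368, so they are nearly aligned laterally.

Run:
```python
from h import *
s=ctrl.get_state();T=s['eef_pos'];p=shot('side')
# predicted extents of flange ribs at T, and of neck/seal at candidate mouths
a=np.linspace(0,6.283,200)
def ext(x,y,z,r): 
    u=np.array([px(p,[x+r*np.cos(t),y+r*np.sin(t),z]) for t in a]); return np.r_[u.min(0),u.max(0)].round(1)
for z in(.021,.030): print('flange',ext(T[0],T[1],T[2]-.056+z,.046))
for M in((.4702,-.3035),(.4683,-.3047)): print('seal',ext(*M,.1375,.0425))
print('meas flange u',150/5+266,381/5+266,'seal u',160/5+266,368/5+266,'v',385/5+175,492/5+175)
print(R.from_quat(s['tcp_rot']).as_matrix().round(4))
print(rel([.4685,-.3045,.216],-54.7))
```

```text
flange [294.  215.1 341.1 234.7]
flange [293.9 211.1 341.2 230.3]
seal [297.4 250.9 339.1 271.3]
seal [296.7 251.3 338.5 271.8]
meas flange u 296.0 342.2 seal u 298.0 339.6 v 252.0 273.4
[[ 8.168e-01  5.769e-01 -1.800e-03]
 [ 5.769e-01 -8.168e-01  2.000e-03]
 [-3.000e-04 -2.700e-03 -1.000e+00]]
[-0.1  0.  -0.1 -1.4  1.3 38. ]
```

>>> send_rows(
  rows="-0.1 0 -0.1 -1.4 1.3 20 -1;-0.1 0 -0.1 -1.4 1.3 40 -1;-0.1 0 -0.1 -1.4 1.3 50 -1;-0.1 0 -0.1 -1.4 1.3 58 -1;-0.1 0 -0.1 -1.4 1.3 58 -1;-0.1 0 -0.1 -1.4 1.3 58 -1;-0.1 0 -0.1 -1.4 1.3 58 -1",
)

```text
time: 8.05
eef_pos: [0.4689, -0.3061, 0.1978]
tcp_rot: [0.953, 0.303, 0.001, 0.001]
contact_force: [-0.3, 0.2, -2.1]
opening: 0.291
finger_force: 69.7
```

```bash
cat >> h.py <<'E'
def st():
    s=ctrl.get_state(); T=R.from_quat(s['tcp_rot'])
    m=T.as_matrix(); print('t%.2f pos'%s['time'],(s['eef_pos']*1000).round(2),'yaw %.1f'%np.degrees(np.arctan2(m[1,1],m[0,1])),'q6 %.1f'%np.degrees(s['qpos'][5]),'F',s['contact_force'].round(1),'M',s['wrist_torque'].round(2),'op',s['opening'].round(3),'Ftool',T.inv().apply(s['contact_force']).round(1),'tilt',(m[:2,2]*57.3).round(2))
E
python3 - <<'E'
from h import *
st()
for i in range(3): shot('side')
st();print(rel([.4682,-.3045,.186],-54.7))
E
```

```text
Traceback (most recent call last):
  File "h.py", line 28, in st
    m=T.as_matrix(); print('t%.2f pos'%s['time'],(s['eef_pos']*1000).round(2),'yaw %.1f'%np.degrees(np.arctan2(m[1,1],m[0,1])),'q6 %.1f'%np.degrees(s['qpos'][5]),'F',s['contact_force'].round(1),'M',s['wrist_torque'].round(2),'op',s['opening'].round(3),'Ftool',T.inv().apply(s['contact_force']).round(1),'tilt',(m[:2,2]*57.3).round(2))
                                                                                                                                                                                                                                      ^^^^^^^^^^^^^^^^^^
AttributeError: 'float' object has no attribute 'round'
```

```bash
sed -i "s/s\['opening'\].round(3)/round(s['opening'],3)/" h.py
python3 - <<'E'
from h import *
st()
for i in range(4): shot('side')
st();print(rel([.4682,-.3045,.186],-54.7))
E
```

```text
t8.05 pos [ 468.92 -306.1   197.76] yaw -54.7 q6 11.2 F [-0.3  0.2 -2.1] M [-0.   -0.02 -0.01] op 0.291 Ftool [-0.2 -0.3  2.1] tilt [ 0.12 -0.14]
t8.25 pos [ 468.72 -305.9   197.29] yaw -54.7 q6 11.2 F [ 0.5  0.1 -2. ] M [-0.   -0.    0.04] op 0.292 Ftool [0.5 0.2 2. ] tilt [ 0.08 -0.1 ]
[ 0.1 -0.  -0.   0.4 -1.5 11.3]
```

>>> send_rows(
  rows="0 0 0 0.4 -1.1 4 -1;0 0 0 0.4 -1.1 7 -1;0 0 0 0.4 -1.1 10 -1;0 0 0 0.4 -1.1 12 -1;0 0 0 0.4 -1.1 12 -1;0 0 0 0.4 -1.1 12 -1",
)

```text
time: 9.0
eef_pos: [0.4684, -0.3048, 0.1851]
tcp_rot: [0.953, 0.303, 0.0, 0.001]
contact_force: [0.0, -0.0, -1.8]
opening: 0.288
finger_force: 69.6
```

```bash
python3 -c "
from h import *
st()"
```

```text
t9.00 pos [ 468.4  -304.75  185.1 ] yaw -54.7 q6 11.3 F [ 0.  -0.  -1.8] M [ 0.04 -0.01  0.05] op 0.288 Ftool [-0.   0.   1.8] tilt [ 0.07 -0.09]
```

>>> send_rows(
  rows="0 0 0 0 0 1 -1;0 0 0 0 0 2 -1;0 0 0 0 0 2 -1",
)

```text
time: 9.38
eef_pos: [0.4683, -0.3046, 0.1828]
tcp_rot: [0.953, 0.303, 0.0, 0.001]
contact_force: [0.3, 0.9, -2.3]
opening: 0.291
finger_force: 69.6
```

>>> send_rows(
  rows="0 0 0 0 0 0.6 -1;0 0 0 0 0 1.2 -1;0 0 0 0 0 1.2 -1",
)

```text
time: 9.75
eef_pos: [0.4683, -0.3046, 0.1817]
tcp_rot: [0.953, 0.303, 0.0, 0.001]
contact_force: [-0.7, 1.5, -1.6]
opening: 0.294
finger_force: 69.6
```

>>> send_rows(
  rows="0 0 0 0 0 0.5 -1;0 0 0 0 0 1 -1;0 0 0 0 0 1 -1",
)

```text
time: 10.12
eef_pos: [0.4683, -0.3046, 0.1807]
tcp_rot: [0.953, 0.303, 0.0, 0.001]
contact_force: [0.9, 0.2, -1.2]
opening: 0.291
finger_force: 69.6
```

Still free; continue down.

>>> send_rows(
  rows="0 0 0 0 0 0.5 -1;0 0 0 0 0 1 -1;0 0 0 0 0 1 -1",
)

```text
time: 10.5
eef_pos: [0.4683, -0.3046, 0.1799]
tcp_rot: [0.953, 0.303, 0.0, 0.001]
contact_force: [0.1, 1.1, -0.7]
opening: 0.289
finger_force: 69.8
```

>>> send_rows(
  rows="0 0 0 0 0 0.5 -1;0 0 0 0 0 1 -1;0 0 0 0 0 1 -1",
)

```text
time: 10.88
eef_pos: [0.4684, -0.3046, 0.1798]
tcp_rot: [0.953, 0.303, 0.0, 0.001]
contact_force: [-1.9, 4.7, 5.8]
opening: 0.291
finger_force: 70.7
```

>>> send_rows(
  rows="0 0 0 0 0 0.5 -1;0 0 0 0 0 1 -1;0 0 0 0 0 1 -1",
)

```text
time: 11.25
eef_pos: [0.4685, -0.3046, 0.1797]
tcp_rot: [0.953, 0.303, 0.0, 0.001]
contact_force: [-2.8, 6.1, 8.8]
opening: 0.291
finger_force: 71.1
```

>>> send_rows(
  rows="0 0 0 0.1 -0.6 -1 -1;0 0 -8 0.1 -0.6 -1.5 -1;0 0 -16 0.1 -0.6 -2 -1;0 0 -24 0.1 -0.6 -2.4 -1;0 0 -30 0.1 -0.6 -2.8 -1;0 0 -30 0.1 -0.6 -2.8 -1",
)

```text
time: 12.0
eef_pos: [0.4682, -0.3044, 0.1814]
tcp_rot: [0.842, 0.539, 0.0, 0.001]
contact_force: [-1.9, 2.4, 6.1]
opening: 0.288
finger_force: 70.6
```

```bash
python3 -c "
from h import *
st()"
```

```text
t12.00 pos [ 468.22 -304.39  181.37] yaw -24.8 q6 -18.6 F [-1.9  2.4  6.1] M [0.57 0.39 0.  ] op 0.288 Ftool [ 1.4 -2.7 -6.1] tilt [ 0.09 -0.12]
```

>>> send_rows(
  rows="0 0 -7 0 0 -0.8 -1;0 0 -14 0 0 -1.2 -1;0 0 -20 0 0 -1.5 -1;0 0 -24 0 0 -1.8 -1;0 0 -24 0 0 -1.8 -1",
)

```text
time: 12.62
eef_pos: [0.468, -0.3044, 0.1825]
tcp_rot: [0.712, 0.702, -0.0, 0.001]
contact_force: [-1.6, 1.6, 4.8]
opening: 0.288
finger_force: 70.3
```

>>> send_rows(
  rows="0 0 -4 0 0 -0.2 -1;0 0 -8 0 0 -0.4 -1;0 0 -8 0 0 -0.4 -1",
)

```text
time: 13.0
eef_pos: [0.4679, -0.3044, 0.1826]
tcp_rot: [0.662, 0.75, -0.001, 0.001]
contact_force: [-2.3, 0.8, 2.0]
opening: 0.29
finger_force: 70.2
```

```bash
python3 -c "
from h import *
st()"
```

```text
t13.00 pos [ 467.92 -304.43  182.61] yaw 7.1 q6 -50.6 F [-2.3  0.8  2. ] M [0.09 0.33 0.05] op 0.29 Ftool [ 1.1 -2.2 -2. ] tilt [ 0.05 -0.13]
```

>>> send_rows(
  rows="0 0 -4 0 0 0.2 -1;0 0 -7 0 0 0.2 -1;0 0 -7 0 0 0.2 -1",
)

```text
time: 13.38
eef_pos: [0.468, -0.3042, 0.1816]
tcp_rot: [0.615, 0.789, -0.0, 0.001]
contact_force: [0.8, 0.0, -2.1]
opening: 0.291
finger_force: 69.6
```

>>> send_rows(
  rows="0 0 -4 0 0 0 -1;0 0 -7 0 0 0 -1;0 0 -7 0 0 0 -1",
)

```text
time: 13.75
eef_pos: [0.468, -0.3042, 0.182]
tcp_rot: [0.565, 0.825, -0.0, 0.001]
contact_force: [0.7, 0.7, -1.3]
opening: 0.288
finger_force: 69.6
```

The contact force vanished between yaw 7° and 14°, so the lid has gone over the thread starts. I'll lower it to confirm the drop.

>>> send_rows(
  rows="0 0 0 0 0 1 -1;0 0 0 0 0 2 -1;0 0 0 0 0 3 -1;0 0 0 0 0 4 -1;0 0 0 0 0 4 -1",
)

```text
time: 14.38
eef_pos: [0.468, -0.3041, 0.1784]
tcp_rot: [0.564, 0.825, -0.0, 0.001]
contact_force: [0.4, 0.0, -1.8]
opening: 0.292
finger_force: 69.7
```

>>> send_rows(
  rows="0 0 0 0 0 0.5 -1;0 0 0 0 0 1 -1;0 0 0 0 0 1 -1",
)

```text
time: 14.75
eef_pos: [0.468, -0.3041, 0.1775]
tcp_rot: [0.564, 0.825, -0.0, 0.001]
contact_force: [-0.1, -0.4, -1.4]
opening: 0.292
finger_force: 69.6
```

>>> send_rows(
  rows="0 0 0 0 0 0.5 -1;0 0 0 0 0 1 -1;0 0 0 0 0 1 -1",
)

```text
time: 15.12
eef_pos: [0.4682, -0.3042, 0.1772]
tcp_rot: [0.564, 0.826, -0.0, 0.001]
contact_force: [-1.8, 1.1, 1.9]
opening: 0.294
finger_force: 70.2
```

>>> send_rows(
  rows="0 0 6 0 0 0.4 -1;0 0 12 0 0 0.7 -1;0 0 18 0 0 1.1 -1;0 0 24 0 0 1.4 -1;0 0 30 0 0 1.8 -1;0 0 30 0 0 1.8 -1",
)

```text
time: 15.88
eef_pos: [0.4686, -0.3042, 0.1755]
tcp_rot: [0.758, 0.652, 0.0, 0.001]
contact_force: [0.7, 1.9, 1.6]
opening: 0.295
finger_force: 70.2
```

```bash
python3 -c "
from h import *
st()"
```

```text
t15.88 pos [ 468.64 -304.16  175.45] yaw -8.7 q6 -34.8 F [0.7 1.9 1.6] M [ 0.25 -0.06 -0.06] op 0.295 Ftool [ 2.   0.5 -1.6] tilt [ 0.15 -0.1 ]
```

>>> send_rows(
  rows="0 0 7 0 0 0.4 -1;0 0 14 0 0 0.8 -1;0 0 21 0 0 1.2 -1;0 0 28 0 0 1.6 -1;0 0 35 0 0 2.0 -1;0 0 40 0 0 2.3 -1;0 0 40 0 0 2.3 -1",
)

```text
time: 16.75
eef_pos: [0.4688, -0.3043, 0.1732]
tcp_rot: [0.935, 0.354, 0.001, 0.002]
contact_force: [0.8, 2.2, 3.6]
opening: 0.293
finger_force: 70.1
```

```bash
python3 -c "
from h import *
st()"
```

```text
t16.75 pos [ 468.78 -304.31  173.17] yaw -48.6 q6 5.2 F [0.8 2.2 3.6] M [ 0.24 -0.31  0.11] op 0.293 Ftool [ 2.  -1.1 -3.6] tilt [ 0.17 -0.13]
```

>>> send_rows(
  rows="0 0 6 0 0 0.35 -1;0 0 12 0 0 0.7 -1;0 0 18 0 0 1.0 -1;0 0 24 0 0 1.4 -1;0 0 24 0 0 1.4 -1",
)

```text
time: 17.38
eef_pos: [0.4685, -0.3047, 0.1719]
tcp_rot: [0.988, 0.151, 0.001, 0.001]
contact_force: [1.2, -0.3, 4.2]
opening: 0.293
finger_force: 70.4
```

```bash
python3 -c "
from h import *
st()"
```

```text
t17.38 pos [ 468.46 -304.66  171.9 ] yaw -72.6 q6 29.2 F [ 1.2 -0.3  4.2] M [ 0.12 -0.1  -0.14] op 0.293 Ftool [ 1.1  0.6 -4.2] tilt [ 0.13 -0.15]
```

>>> send_rows(
  rows="0 0 5 0 0 0.3 -1;0 0 10 0 0 0.6 -1;0 0 16 0 0 0.9 -1;0 0 16 0 0 0.9 -1",
)

```text
time: 17.88
eef_pos: [0.4685, -0.3047, 0.1716]
tcp_rot: [1.0, 0.013, 0.001, 0.001]
contact_force: [-0.3, 1.0, 6.9]
opening: 0.292
finger_force: 70.8
```

```bash
sed -i "s/'op',round/'J6',round(float(s['joint_efforts'][5]),3),'op',round/" h.py; python3 -c "
from h import *
st()"
```

```text
t17.88 pos [ 468.5  -304.74  171.59] yaw -88.6 q6 45.2 F [-0.3  1.   6.9] M [ 0.27  0.05 -0.1 ] J6 -0.023 op 0.292 Ftool [-0.3 -1.  -6.9] tilt [ 0.12 -0.17]
```

>>> send_rows(
  rows="0 0 5 0 0 0 -1;0 0 10 0 0 0 -1;0 0 14 0 0 0 -1;0 0 14 0 0 0 -1",
)

```text
time: 18.38
eef_pos: [0.4685, -0.3045, 0.1713]
tcp_rot: [0.994, -0.109, 0.001, 0.001]
contact_force: [0.3, 1.9, 5.8]
opening: 0.292
finger_force: 70.6
```

```bash
python3 -c "
from h import *
st()"
```

```text
t18.38 pos [ 468.51 -304.52  171.32] yaw -102.5 q6 59.1 F [0.3 1.9 5.8] M [ 0.27 -0.03  0.03] J6 0.081 op 0.292 Ftool [-0.1 -1.9 -5.8] tilt [ 0.12 -0.14]
```

>>> send_rows(
  rows="0 0 4 0 0 0.2 -1;0 0 8 0 0 0.4 -1;0 0 12 0 0 0.6 -1;0 0 12 0 0 0.6 -1",
)

```text
time: 18.88
eef_pos: [0.4683, -0.3042, 0.1707]
tcp_rot: [0.977, -0.212, 0.001, 0.001]
contact_force: [0.6, 3.1, 5.8]
opening: 0.289
finger_force: 70.7
```

```bash
python3 -c "
from h import *
st()"
```

```text
t18.88 pos [ 468.35 -304.2   170.73] yaw -114.5 q6 71.1 F [0.6 3.1 5.8] M [0.43 0.17 0.18] J6 0.225 op 0.289 Ftool [-0.7 -3.1 -5.8] tilt [ 0.07 -0.11]
```

>>> send_rows(
  rows="0 0 4 0 0 0.25 -1;0 0 8 0 0 0.5 -1;0 0 8 0 0 0.5 -1",
)

```text
time: 19.25
eef_pos: [0.4683, -0.3042, 0.1703]
tcp_rot: [0.96, -0.279, 0.001, 0.001]
contact_force: [-0.5, 2.6, 7.4]
opening: 0.295
finger_force: 70.7
```

```bash
python3 -c "
from h import *
st()"
```

```text
t19.25 pos [ 468.27 -304.17  170.29] yaw -122.4 q6 79.0 F [-0.5  2.6  7.4] M [0.46 0.24 0.36] J6 0.36 op 0.295 Ftool [-1.8 -1.9 -7.4] tilt [ 0.05 -0.11]
```

Torque is 0.36 N·m, so smaller steps now.

>>> send_rows(
  rows="0 0 2 0 0 0 -1;0 0 4 0 0 0.1 -1;0 0 4 0 0 0.1 -1",
)

```text
time: 19.62
eef_pos: [0.4682, -0.3041, 0.1701]
tcp_rot: [0.95, -0.312, 0.001, 0.001]
contact_force: [-0.3, 3.5, 6.6]
opening: 0.288
finger_force: 70.7
```

```bash
python3 -c "
from h import *
st()"
```

```text
t19.62 pos [ 468.22 -304.14  170.08] yaw -126.3 q6 83.0 F [-0.3  3.5  6.6] M [0.44 0.11 0.58] J6 0.615 op 0.288 Ftool [-2.3 -2.7 -6.6] tilt [ 0.03 -0.12]
```

>>> send_rows(
  rows="0 0 -0.4 0 0 -0.6 -1;0 0 -0.4 0 0 -1.3 -1",
)

```text
time: 19.88
eef_pos: [0.4682, -0.3041, 0.1701]
tcp_rot: [0.951, -0.31, 0.001, 0.001]
contact_force: [3.2, 0.9, 0.4]
opening: 0.292
finger_force: 69.9
```

```bash
python3 -c "
from h import *
st()"
```

```text
t19.88 pos [ 468.18 -304.13  170.13] yaw -126.2 q6 82.8 F [3.2 0.9 0.4] M [ 0.11 -0.27  0.4 ] J6 0.429 op 0.292 Ftool [ 2.  -2.6 -0.4] tilt [ 0.08 -0.1 ]
```

>>> send_rows(
  rows="0 0 0 0 0 0 0.2;0 0 0 0 0 0 0.2;0 0 0 0 0 0 0.2;0 0 0 0 0 0 0.2;0 0 0 0 0 0 0.2",
)

```text
time: 20.5
eef_pos: [0.468, -0.3042, 0.1702]
tcp_rot: [0.95, -0.312, 0.001, 0.001]
contact_force: [-0.2, 0.1, -0.5]
opening: 0.598
finger_force: 0.0
```

>>> send_rows(
  rows="0 0 0 0 0 -15 0.2;0 0 0 0 0 -45 0.2;0 0 0 0 0 -90 0.2;0 0 0 0 0 -110 0.2;0 0 0 0 0 -110 0.2;0 0 0 0 0 -110 0.2",
)

```text
time: 21.25
eef_pos: [0.4673, -0.3034, 0.2784]
tcp_rot: [0.95, -0.312, -0.001, -0.0]
contact_force: [0.6, -0.2, -0.1]
opening: 0.603
finger_force: 0.0
```

Run:
```python
from h import *
st(); p=shot('side'); a=p['color'][215:345,250:390,::-1]; b=shot('wrist')['color'][:,:,::-1]
cv2.imwrite('pics/end.png',np.hstack([cv2.resize(a,(440,408),interpolation=2),cv2.resize(b[150:400,210:430],(359,408))]))
```

```text
t21.25 pos [ 467.32 -303.42  278.35] yaw -126.3 q6 82.9 F [ 0.6 -0.2 -0.1] M [ 0.02 -0.02 -0.02] J6 0.0 op 0.603 Ftool [ 0.6 -0.2  0.1] tilt [-0.07  0.04]
```

View pics/end.png

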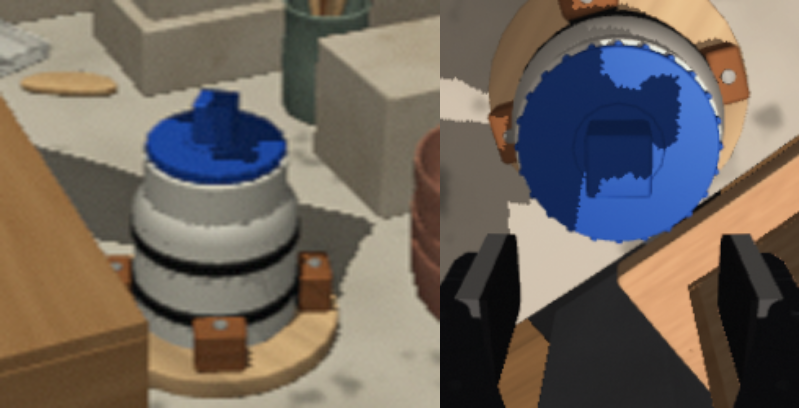

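The picture shows the flange level and flush on the jar's neck, with no seal showing. The torque rose steeply past the seal's 0.45 N·m, and the estimated shoulder height is 0.135 m, level with the rim.

```bash
python3 -c "
from plant import ctrl
print(ctrl.sign_off())"
```

```text
the job is handed in; nothing more can be done
None
```

The jar is closed and the job is handed in at about 21 s: the lid dropped in past the thread starts, then ran in clockwise until its flange sat on the rim (peak torque reading about 0.6 N·m, push about 10 N), and the gripper let go and backed clear.

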